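Load the fitting calibration standard and click the slide into the reader's notch

ROBOT

A 6-joint arm with a two-finger parallel gripper is mounted at the origin on the work surface; the furniture and walls round the work are solid. World frame = base frame: x ahead of the robot, y to its left, z up, the work surface at z = 0. Lengths are in m, angles in rad, forces in N, time in s.
With the tool pointing down it reaches from about 0.325 to 0.875 m from the base axis. Payload 4.4 kg.
Tool frame: the origin (TCP) lies midway between the tips of the shut fingers; the grasp point (between the pads) lies 19 mm behind it; z points along the fingers, y is the line along which they close (so a half turn about z gives the same grasp; the last joint's range is limited). The gripper opens to 85 mm and grips with 20 to 120 N. Pads are 22 mm wide; open, the fingers measure 114 mm over their backs; the gripper's body (76 mm by 85 mm) begins 54 mm behind the grasp point. The pads swing forward as they close: fully open they stand 13 mm farther back than shut.
Start: joints at [-1.347, 0.207, 1.542, -0, 1.393, -0.15], TCP at [0.21, -0.535, 0.198] pointing down, gripper open.
Joint ranges: [-2.73, 2.73], [-0.86, 2.22], [0.23, 2.46], [-1.11, 4.25], [0.08, 2.63], [-2.82, 2.82]. Speed limits (rad/s): [2.79, 2.79, 3.14, 3.14, 3.14, 3.14].

INTERFACE

Orientations are given as a rotation vector (axis times angle).
In Python, from bench import telemetry, optics, robot gives the robot as it stands.
- The arm moves only by the tool servo_tool, never from a script. Its argument "motion" is text: rows parted by semicolons, each of 5 numbers parted by spaces: the shift along the tool's x, y, z in units of 40 mm (1.0 is 40 mm), then the turn about the tool's z in rad, then the opening, from 0 (shut) to 1 (fully open). A call has 1 to 10 rows; each row shifts and turns the commanded pose from where the row before left it, along the tool's axes as they then stand; what a row does not reach is not made up. A row lasts 1/12 s, in which the tool goes at most 41.7 mm and 7.16 degrees, less where a joint would pass 70% of its speed; a pose out of reach is approached as far as the arm can. A call is refused whole if a number of a shift passes 1 or a number of a turn 0.125, either way. A call with a gripper value outside its range is refused whole. The fingers move at their own pace and stop on an object; "newtons" is the grip in N (left out, the last holds). Time passes only in rows, so rows that do not move let the fingers close. It gives the time, the measured TCP pose, the force, the opening and the grip force at its end, in the units of the state.
- telemetry.sense(): the state, without advancing time (a new reading comes with each control period).
- optics.get_image(name): name is "scene" or "top" or "wrist"; returns a dict with "frame" (480x640x3 uint8, red, green, blue), "z_map" (480x640 float32, m along the optical axis (not along the pixel's ray), 0 where there is no reading), "intrinsics" (3x3 intrinsics, pixels), "R" (3x3) and "t" (3): a world point X has camera coordinates R X + t. Camera axes: x right, y down, z forward; pixel columns grow to the right and rows downward; lengths in m; the calibration is good to about 2 mm. A picture is of the moment at which its call begins.
- robot.hand_in(): hands the job in; it is judged then, once.
The state is a dict: "clock": time; "qpos": joint angles; "joint_velocities": joint speeds; "effort": joint torques, N m; "eef_pos": TCP position; "orientation": TCP orientation; "wrist_force": force on the tool from outside, world axes, zero at the start; "wrist_torque": the same for the moment, N m; "opening": opening from 0.0 (shut) to 1.0 (fully open); "finger_force": force on a finger pad.
Only numpy, scipy, OpenCV 4.12 (cv2) and the standard library are available. Lean on these libraries where they do the work, as an engineer would, in place of code of your own. Each camera call takes 0.05 s, during which the arm holds its last target. There are 200 camera calls.

TASK

Stand the one calibration standard that fits the blue carriage's round socket snugly upright in that socket, down to its floor, while the carriage is still parked well short of the reader, and let go of it. Then take the carriage by its black upright tab and slide it along the rail until its ball clicks into the notch in front of the reader's lens, without running past the notch, and finish still gripping the tab with the carriage held at rest in the notch. Leave the other two standards and the timer where they are.

Things in the scene. Friction and masses are not known exactly. Their poses are not given: they have to be found in the camera images.
- rail: aluminium slide rail, 64 mm wide, 300 mm long, fixed to the bench. Origin: centre of its underside, on the bench; its y axis is the direction of sliding, towards the reader and its notch; the reader stands on its +x side; z up.
- carriage: blue carriage block on the rail, 56 mm (x) by 130 mm (y), top face 40 mm above the bench, axes parallel to the rail's. Slides only along the rail's y (150 mm between end stops, about 1 N friction) and stays where left; starts within 30 mm of the -y end, 50 to 130 mm short of the notch. Origin: on the rail axis at bench height, under the block's middle.
- ball (a point): spring-loaded steel ball, 8 mm, under a small outrigger on the carriage's +x side, level in y with the socket; it rides over two steel ridges on the reader's index plate and clicks into the notch between them. The point is the ball's centre.
- carriage_grip (a point): grip point on the carriage's black upright tab: 78 mm above the bench, 42 mm to -y of the carriage's origin. The tab is 12 mm thick along y, 34 mm wide along x and rises from the carriage's top (collar at its foot up to z = 44 mm) to z = 95 mm; take it from above, fingers closing along y. Axes parallel to the carriage's.
- carriage_socket (a point): centre of the floor of the carriage's round socket, 22 mm above the bench, 30 mm to +y of the carriage's origin. The socket is 32 mm across and 18 mm deep (mouth at z = 40 mm, chamfered 2 mm). From the face of the grip tab to the socket's rim are 50 mm. Axes parallel to the carriage's.
- reader: white reader box, 56 by 70 by 84 mm, fixed at the +x side of the rail; its black lens tube (axis 60 mm above the bench) points across the rail. At its foot a steel index plate with two ridges. Origin: on the rail axis at bench height, straight in front of the lens; axes parallel to the rail's. The carriage is in the notch when the socket's centre is at y = 0 here.
- notch (a point): centre of the notch between the two ridges of the index plate. Their crests lie 5.5 mm to either side along y. Coming from -y, the ball meets the first ridge about 11 mm short of the notch; pushing then takes about 6 to 12 N until over the crest, then the ball snaps in and pulls the carriage on lightly (1 to 3 N) to the middle; pushing on out of the notch takes 6 to 12 N again.
- standard_small: upright cylinder with a dark steel foot, amber glass middle and black cap, 24 mm in diameter, 65 mm tall, about 60 g, loose on the bench; foot edge chamfered 2 mm. Origin: centre of its underside, z up along its axis. Too thin for the socket.
- standard_medium: upright cylinder with a dark steel foot, amber glass middle and black cap, 30 mm in diameter, 65 mm tall, about 60 g, loose on the bench; foot edge chamfered 2 mm. Origin: centre of its underside, z up along its axis. This is the one that fits the socket snugly (2 mm of play).
- standard_large: upright cylinder with a dark steel foot, amber glass middle and black cap, 36 mm in diameter, 65 mm tall, about 60 g, loose on the bench; foot edge chamfered 2 mm. Origin: centre of its underside, z up along its axis. Too thick for the socket.
- timer: round cream timer with a grey dial, 62 mm across, 35 mm high, loose bystander. Origin: centre of its underside.
There are look-alikes about, which are no part of the job. What is shaped like the standard_medium but yellow is not meant.

How it is judged:
On the way, in this order (a step that is already met when the one before it is completed fails the run):
1. the 30 mm standard stands upright on the socket's floor, released, with the carriage still at least 25 mm short of the notch (horizontal distance between standard_medium and carriage_socket below 0.004 m and z of standard_medium in the frame of carriage_socket below 0.004 m and angle between standard_medium's own z axis and vertical below 0.12 rad and contact force between the fingers and standard_medium below 0.2 N and y of carriage_socket in the frame of reader below -0.025 m), for 0.2 s.
2. the carriage is gripped by the fingers at the notch (y of carriage_socket in the frame of reader between -0.003 and 0.003 m and contact force between the fingers and carriage above 2 N and linear speed of carriage below 0.01 m/s), for 0.3 s.
At the end, for the whole second after the job is handed in: The 30 mm standard stands upright in the socket (within 4 mm of its centre and floor, tilt under 0.12 rad), not touched by the fingers; the socket's centre is within 3 mm of the notch along the rail; the fingers still hold the carriage with more than 2 N and it is at rest (all of step 2 and horizontal distance between standard_medium and carriage_socket below 0.004 m and z of standard_medium in the frame of carriage_socket below 0.004 m and angle between standard_medium's own z axis and vertical below 0.12 rad and contact force between the fingers and standard_medium below 0.2 N); the arm keeps its last pose, push and grip.
It fails at once if the carriage runs past the notch by more than 14 mm (y of carriage_socket in the frame of reader above 0.014 m).
It fails at once if another standard or the timer is moved by more than 25 mm (distance of any of standard_small, standard_large, timer from where it was at the start of the episode above 0.025 m).
It also fails if it takes over 58 s, if anything falls off the work surface, if the arm or the gripper's body presses on something with over 40 N, if the wrist force passes 120 N, or if a joint passes its speed limit or range.

## Working session

There is one attempt and no reset: what is moved stays moved. The work goes in short steps, Python scripts to look and compute and a tool call to move; the robot and the scene stay as the last step left them, time stands still between calls to the robot, and variables do not carry over. Pictures are saved under pics/ and viewed, at most 10 in all, crops included, and the job is handed in when it is done.

Besides the shell and the picture viewer there is one more tool, called by a JSON object that holds its "name" and its "arguments", one argument or row to a line. servo_tool: Moves the arm, as the interface text tells. Its arguments: {"type":"object","properties":{"motion":{"type":"string"},"newtons":{"type":"number"}},"required":["motion"]}

```bash
mkdir -p pics
cat > h.py <<'E'
import numpy as np, cv2
from bench import telemetry, optics, robot
def shot(n,f=None):
    d=optics.get_image(n)
    if f: cv2.imwrite('pics/'+f,d['frame'][:,:,::-1])
    np.savez('/tmp/'+n+'.npz',**d)
    return d
def load(n): return np.load('/tmp/'+n+'.npz')
def pts(d):
    z=d['z_map'];K=d['intrinsics'];v,u=np.indices(z.shape)
    c=np.stack([(u-K[0,2])*z/K[0,0],(v-K[1,2])*z/K[1,1],z],-1)
    return (c-d['t'])@d['R']
def ray(d,u,v,h):
    K=d['intrinsics'];r=d['R'].T@np.array([(u-K[0,2])/K[0,0],(v-K[1,2])/K[1,1],1]);o=-d['R'].T@d['t']
    return o+r*(h-o[2])/r[2]
E
python3 - <<'E'
from h import *
print(telemetry.sense())
shot('top','top.png');shot('scene','scene.png')
E
```

```text
{'clock': 0.0, 'qpos': array([-1.34750341e+00,  2.07410443e-01,  1.54297716e+00, -2.86096865e-05,
        1.39349220e+00, -1.50472266e-01]), 'joint_velocities': array([ 6.10549095e-05,  1.25331672e-03,  6.56921752e-04, -1.53489901e-03,
       -1.50395721e-04, -9.65292968e-04]), 'effort': array([ 2.51335541e-04, -3.83031285e+01, -2.91594923e+01, -2.07440248e-04,
        1.04884920e-02,  7.77563400e-06]), 'eef_pos': array([ 0.20975261, -0.53447426,  0.19662027]), 'orientation': array([-3.08464559e+00, -5.83280831e-01,  1.74850488e-04]), 'wrist_force': array([-2.35233807e-04,  3.27740819e-01,  3.03420323e-01]), 'wrist_torque': array([-0.02416511, -0.01449763,  0.01042269]), 'finger_force': 0.0, 'opening': 1.0004669554476744}
```

View pics/top.png

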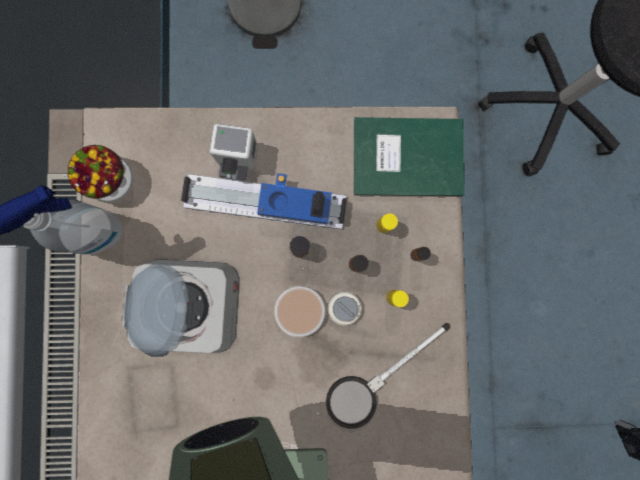

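View pics/scene.png

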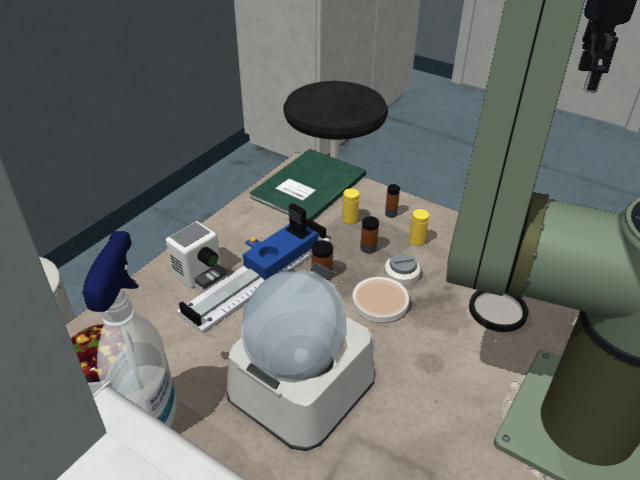

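Top view: the standards are at about (300,247), (359,264) and (421,254), with yellow look-alikes at (388,222) and (400,299). The carriage runs from (260,185) to (332,222), with its tab at (320,203) and socket at (278,200). The reader is at (233,140) and the timer at (345,308). Next I'll measure these.

Run:
```python
from h import *
d=load('top');P=pts(d);f=d['frame'].astype(int);print(d['intrinsics'][0,0],-d['R'].T@d['t'])
hsv=cv2.cvtColor(d['frame'],cv2.COLOR_RGB2HSV)
z=P[...,2]
for n,(u,v) in dict(a=(300,247),b=(359,264),c=(421,254),y1=(388,222),y2=(400,299),timer=(345,308)).items():
    w=np.zeros(z.shape,bool);w[v-16:v+17,u-16:u+17]=1
    h=np.median(z[v-3:v+3,u-3:u+3])
    m=w&(abs(z-h)<.006)
    q=P[m];(c,r)=cv2.minEnclosingCircle(q[:,:2].astype(np.float32)); print(n,h.round(4),q.mean(0).round(4),np.round(c,4),round(r*2e3,1),'areaD',round(2e3*np.sqrt(m.sum()*(np.linalg.norm(P[v,u]-P[v,u+1])**2)/np.pi),1))
w=np.zeros(z.shape,bool);w[165:235,170:355]=1
blue=w&(hsv[...,0]>100)&(hsv[...,0]<125)&(hsv[...,1]>130)
top=blue&(abs(z-.04)<.006);q=P[top]
r=cv2.minAreaRect(q[:,:2].astype(np.float32));print('car',r,np.median(q[:,2]))
print(cv2.boxPoints(r))
tab=w&(z>.085)&(z<.1);q=P[tab];print('tab',len(q),q.mean(0),cv2.minAreaRect(q[:,:2].astype(np.float32)))
s=np.zeros(z.shape,bool);s[185:215,262:295]=1;q=P[s&(z<.03)&(z>.015)];print('sock',len(q),q.mean(0))
rail=w&(z>.003)&(z<.03)
q=P[rail];print('rail',cv2.minAreaRect(q[:,:2].astype(np.float32)),np.median(q[:,2]))
w=np.zeros(z.shape,bool);w[115:180,200:265]=1
q=P[w&(abs(z-.084)<.006)];print('reader',q.mean(0),cv2.minAreaRect(q[:,:2].astype(np.float32)))
c=d['frame'][110:240,170:450];cv2.imwrite('pics/c.png',cv2.resize(c,None,fx=2.8,fy=2.8,interpolation=cv2.INTER_CUBIC)[:,:,::-1])
```

```text
491.8651833354741 [ 0.40227989 -0.05946202  0.92741563]
a 0.066 [ 0.4626 -0.0529  0.0662] [ 0.4626 -0.0529] 35.7 areaD 42.3
b 0.0668 [ 0.4311 -0.1586  0.0662] [ 0.4313 -0.1584] 29.9 areaD 39.4
c 0.0661 [ 0.4467 -0.2725  0.0662] [ 0.4468 -0.2729] 23.4 areaD 24.1
y1 0.0666 [ 0.5038 -0.2123  0.0661] [ 0.504  -0.2123] 29.4 areaD 36.4
y2 0.0665 [ 0.3674 -0.2274  0.0662] [ 0.3677 -0.2277] 30.0 areaD 31.0
timer 0.0331 [ 0.3496 -0.1336  0.031 ] [ 0.35   -0.1337] 45.7 areaD 49.7
car ((0.5533348917961121, -0.04553490877151489), (0.12703198194503784, 0.07649902254343033), 81.42092895507812) 0.041299716776786205
[[ 0.5060384  -0.10263438]
 [ 0.5816815  -0.11404606]
 [ 0.60063136  0.01156456]
 [ 0.5249883   0.02297624]]
tab 145 [ 0.53600217 -0.08606725  0.0952802 ] ((0.5367845892906189, -0.08621679991483688), (0.01258692517876625, 0.033323317766189575), 81.40448760986328)
sock 222 [ 0.54942815 -0.01462736  0.02326909]
rail ((0.5564513802528381, 0.01643921434879303), (0.34801051020622253, 0.13256098330020905), 89.25528717041016) 0.011832449016317867
reader [0.64455135 0.06279613 0.08533546] ((0.6436432003974915, 0.06353902816772461), (0.07069035619497299, 0.06109762191772461), 82.70153045654297)
```

View pics/c.png

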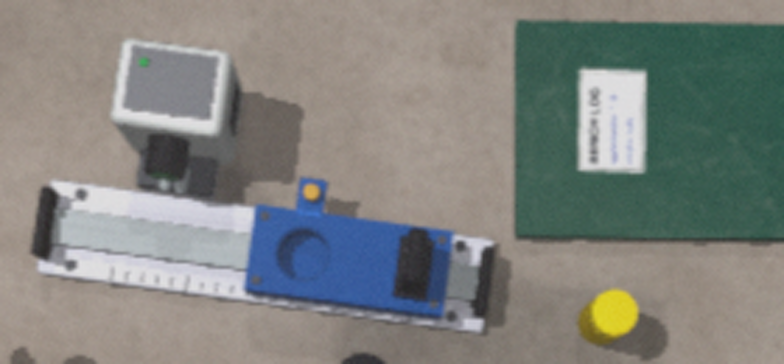

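Diameters identify the standards: b is 29.9 mm (medium) at (0.431,-0.1585), a is large and c is small. The rail yaw is about -8.6°. I'll turn the tool parallel to the rail and approach.

{"name": "servo_tool", "arguments": {
  "motion": "0 0 0 0.105 1;0 0 0 0.105 1;0 0 0 0.105 1;0 0 0 0.105 1;0 0 0 0.105 1;0.34 -0.84 0 0 1;0.34 -0.84 0 0 1;0.34 -0.84 0 0 1;0.34 -0.84 0 0 1;0.34 -0.84 0 0 1",
  "newtons": 40
}}

```text
clock: 0.93
eef_pos: [0.3028, -0.3776, 0.1971]
orientation: [-3.131, 0.238, 0.001]
wrist_force: [0.6, -0.3, -0.2]
opening: 1.0
finger_force: 0.0
```

{"name": "servo_tool", "arguments": {
  "motion": "0.34 -0.84 0 0 1;0.34 -0.84 0 0 1;0.34 -0.84 0 0 1;0.34 -0.84 0 0 1;0.34 -0.84 0 0 1;0.34 -0.84 0 0 1;0.34 -0.84 0 0 1;0 0 0 0 1;0 0 0 0 1"
}}

```text
clock: 1.68
eef_pos: [0.4323, -0.1595, 0.1974]
orientation: [-3.133, 0.23, 0.001]
wrist_force: [-0.0, -0.1, -0.9]
opening: 1.001
finger_force: 0.0
```

Run:
```python
from h import *
s=telemetry.sense();print(s['clock'],s['eef_pos'],s['orientation'],s['qpos'].round(2))
d=shot('wrist','w1.png');print(-d['R'].T@d['t'],d['R'].round(2))
```

```text
1.6833 [ 0.43228676 -0.15947013  0.19736066] [-3.13293733e+00  2.30163850e-01  1.47309938e-03] [-0.54 -0.04  1.81 -0.    1.37  1.18]
[ 0.51057925 -0.17125958  0.37302297] [[-0.15 -0.99 -0.  ]
 [-0.94  0.14  0.31]
 [-0.3   0.05 -0.95]]
```

View pics/w1.png

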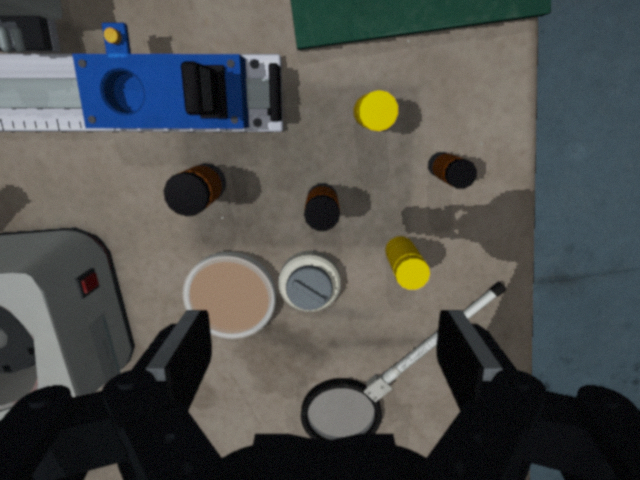

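The wrist view shows the medium cap at (322,208), socket rim at (123,91), tab at (200,90) and the rail edge horizontal, so the tool is parallel to the rail. I'll refine the medium, socket, tab and reader positions.

Run:
```python
from h import *
d=load('wrist');P=pts(d);z=P[...,2];fr=d['frame']
hsv=cv2.cvtColor(fr,cv2.COLOR_RGB2HSV)
def win(u0,u1,v0,v1):
    w=np.zeros(z.shape,bool);w[v0:v1,u0:u1]=1;return w
m=win(295,345,180,235)&(abs(z-.065)<.005);q=P[m][:,:2].astype(np.float32)
print('med',np.median(P[m][:,2]),cv2.minEnclosingCircle(q))
blue=(hsv[...,0]>100)&(hsv[...,0]<125)&(hsv[...,1]>130)
R=np.array([[.9888,-.1495],[.1495,.9888]]) 
t=win(60,260,40,140)&(abs(z-.04)<.004)
b=t.astype(np.uint8)
# hole contour: connected non-top region around socket centre
hole=(win(90,160,60,125)&~t).astype(np.uint8)
n,l,st,c=cv2.connectedComponentsWithStats(hole);k=l[91,123];print('hole',st[k])
cs,_=cv2.findContours((l==k).astype(np.uint8),cv2.RETR_EXTERNAL,cv2.CHAIN_APPROX_NONE)
e=cv2.fitEllipse(cs[0]);print(e,ray(d,*e[0],.04))
q=P[t][:,:2].astype(np.float32)
r=q@R.T  # rail-aligned coords (x,y)
mid=r[(np.abs(r[:,0]-r[:,0].min())<.052)]
print('railcoords top x',np.percentile(r[:,0],[0,1,50,99,100]),'y',r[:,1].min(),r[:,1].max())
tt=win(170,240,50,130)&(abs(z-.095)<.004);q=P[tt][:,:2].astype(np.float32);print('tab',cv2.minAreaRect(q))
print('tab rail',R@np.array(cv2.minAreaRect(q)[0]))
# carriage long edge angle, -x side (bottom edge in image)
v=[ (u,np.max(np.where(blue[40:140,u])[0])+40) for u in range(100,235)]
v=np.array(v);p=np.polyfit(v[:,0],v[:,1],1);A=ray(d,100,np.polyval(p,100),.04);B=ray(d,230,np.polyval(p,230),.04);print('edge dir',np.degrees(np.arctan2(*(A-B)[[1,0]])),A,B)
d=load('top');P=pts(d);z=P[...,2]
q=P[115:180,200:265].reshape(-1,3);q=q[(q[:,2]>.079)&(q[:,2]<.09)][:,:2]@R.T
print('reader rail', np.percentile(q,[1,99],axis=0))
```

```text
med 0.06464429204699157 ((0.4317731559276581, -0.15752854943275452), 0.01495690830051899)
hole [ 104   71   40   42 1270]
((123.7970199584961, 91.79739379882812), (36.00162124633789, 42.93916320800781), 147.4351043701172) [ 0.54793259 -0.01499477  0.04      ]
railcoords top x [0.51596262 0.51630991 0.54644911 0.57815836 0.58189871] y -0.026782321155071256 0.10431327441334723
tab ((0.5374730229377747, -0.08501825481653214), (0.012464573606848717, 0.03407007455825806), 81.1487808227539)
tab rail [ 0.54416355 -0.00371383]
edge dir 81.41942540855783 [0.52468597 0.01246328 0.04      ] [ 0.50878309 -0.09293128  0.04      ]
reader rail [[0.60210962 0.12534462]
 [0.65567067 0.19253767]]
```

{"name": "servo_tool", "arguments": {
  "motion": "-0.02 -0.04 0.9 0 1;0 0 0.9 0 1;0 0 0.9 0 1;0 0 0.8 0 1;0 0 0.4 0 1;0 0 0.27 0 1;0 0 0 0 1"
}}

```text
clock: 2.32
eef_pos: [0.4288, -0.1596, 0.0285]
orientation: [-3.13, 0.241, 0.008]
wrist_force: [0.3, 0.3, 0.7]
opening: 1.001
finger_force: 0.0
```

{"name": "servo_tool", "arguments": {
  "motion": "0 0 0 0 0.2;0 0 0 0 0.2;0 0 0 0 0.2;0 0 0 0 0.2;0 0 0 0 0.2;0 0 0 0 0.2;0 0 0 0 0.2;0 0 0 0 0.2",
  "newtons": 30
}}

```text
clock: 2.98
eef_pos: [0.4322, -0.1598, 0.0318]
orientation: [3.132, -0.237, 0.002]
wrist_force: [-0.2, 0.8, 6.0]
opening: 0.2
finger_force: 2.5
```

Run:
```python
from h import *
s=telemetry.sense();print(s['clock'],s['eef_pos'],s['orientation'],s['finger_force'],s['wrist_force'])
a=shot('wrist')['frame'];b=shot('scene')['frame'][150:330,230:470]
b=cv2.resize(b,(480,360));c=np.zeros((480,800,3),np.uint8);c[:360,:480]=b;a2=cv2.resize(a,(320,240));c[240:,480:]=a2
cv2.imwrite('pics/g.png',c[:,:,::-1])
```

```text
2.9833 [ 0.43219676 -0.15976442  0.03177643] [ 3.13222128e+00 -2.36973789e-01  2.20128356e-03] 2.5350846364989366 [-0.19113132  0.80622981  5.96465084]
```

View pics/g.png

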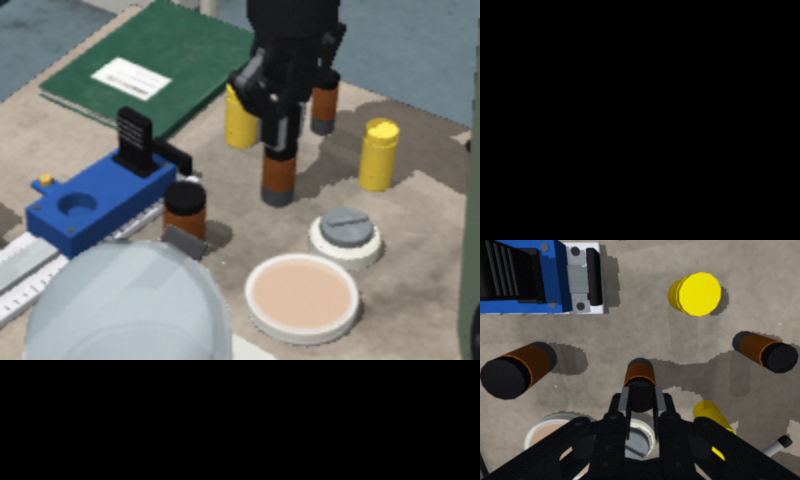

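The fingers are around the standard. The opening command of 0.2 was only lightly touching it, so I'll close fully and lift.

{"name": "servo_tool", "arguments": {
  "motion": "0 0 0 0 0;0 0 0 0 0;0 0 0 0 0;0 0 0 0 0;0 0 0 0 0;0 0 0 0 0",
  "newtons": 40
}}

```text
clock: 3.58
eef_pos: [0.4341, -0.1602, 0.0335]
orientation: [3.132, -0.237, 0.008]
wrist_force: [0.1, 2.2, 14.6]
opening: -0.004
finger_force: 6.8
```

Run:
```python
from h import *
s=telemetry.sense();print(s['clock'],s['eef_pos'],s['finger_force'],s['opening'],s['wrist_force'])
a=shot('wrist')['frame'][200:480,180:460];b=shot('scene')['frame'][150:270,330:450]
c=np.hstack([cv2.resize(a,(400,400)),cv2.resize(b,(400,400),interpolation=cv2.INTER_CUBIC)])
cv2.imwrite('pics/g2.png',c[:,:,::-1])
```

```text
3.5833 [ 0.43414046 -0.16017213  0.03353067] 6.80511049926281 -0.003546578650324277 [ 0.09109707  2.17737385 14.56816872]
```

View pics/g2.png

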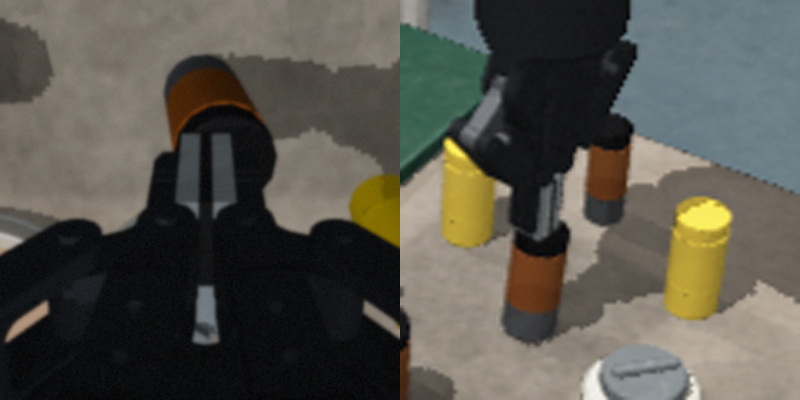

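The fingers have shut without the standard between them. They lie over or beside the cap, so I'll check with depth.

Run:
```python
from h import *
d=load('wrist');P=pts(d);f=d['frame'].astype(int)
def at(n,x,y,k=2):
    u=int(180+x*.7);v=int(200+y*.7);q=P[v-k:v+k+1,u-k:u+k+1].reshape(-1,3);print(n,(u,v),np.median(q,0).round(4),f[v,u])
for n,x,y in [('tipL',190,142),('tipR',224,142),('midL',190,190),('capR',262,150),('capTop',225,118),('amber',215,95),('foot',195,68),('bench',300,60)]: at(n,x,y)
d=load('scene');P=pts(d);f=d['frame'].astype(int)
def at2(n,x,y,k=1):
    u=int(330+x*.3);v=int(150+y*.3);q=P[v-k:v+k+1,u-k:u+k+1].reshape(-1,3);print(n,(u,v),np.median(q,0).round(4),f[v,u])
for n,x,y in [('tip',143,228),('tip2',143,200),('cap',160,240),('capL',118,240),('cap3',125,230),('amber',135,275),('amberL',115,275),('foot',130,325)]: at2(n,x,y)
```

```text
tipL (313, 299) [ 0.4457 -0.1579  0.0754] [70 77 80]
tipR (336, 299) [ 0.4442 -0.1665  0.0749] [66 70 73]
midL (313, 333) [ 0.4455 -0.1584  0.0993] [65 68 70]
capR (363, 305) [ 0.4342 -0.1767  0.064 ] [17 17 17]
capTop (337, 282) [ 0.4464 -0.1676  0.0645] [10 13 12]
amber (330, 266) [ 0.447  -0.165   0.0481] [62 31 13]
foot (316, 247) [ 0.4465 -0.1581  0.0173] [36 37 34]
bench (390, 242) [ 0.4369 -0.1985 -0.0005] [108 100  91]
tip (372, 218) [ 0.4251 -0.1538  0.0761] [87 90 92]
tip2 (372, 210) [ 0.4269 -0.1539  0.0924] [75 78 80]
cap (378, 222) [ 0.4182 -0.1636  0.065 ] [13 13 12]
capL (365, 222) [ 0.4381 -0.1526  0.061 ] [10 12 11]
cap3 (367, 219) [ 0.4331 -0.15    0.0738] [35 36 38]
amber (370, 232) [ 0.4262 -0.151   0.0454] [110  61  29]
amberL (364, 232) [ 0.4369 -0.1494  0.0411] [111  63  30]
foot (369, 247) [ 0.4234 -0.1468  0.015 ] [60 60 63]
```

The fingertips really are at z≈0.066, on the cap, while telemetry says 0.033. I'll back up, shut the fingers in free air, and calibrate the tip height.

{"name": "servo_tool", "arguments": {
  "motion": "0 0 -0.4 0 0;0 0 -0.8 0 0;0 0 -0.8 0 0;0 0 0 0 0;0 0 0 0 0;0 0 0 0 0"
}}

```text
clock: 4.18
eef_pos: [0.4309, -0.1593, 0.1104]
orientation: [-3.132, 0.237, 0.001]
wrist_force: [0.1, 0.8, -0.5]
opening: -0.005
finger_force: 0.0
```

Run:
```python
from h import *
s=telemetry.sense();print(s['clock'],s['eef_pos'],s['orientation'],s['opening'],s['wrist_force'])
d=shot('wrist');P=pts(d);z=P[...,2];print('cam',-d['R'].T@d['t'])
h=s['eef_pos']
near=(abs(P[...,0]-h[0])<.03)&(abs(P[...,1]-h[1])<.03)&(z>.08)
q=P[near];print('wrist: lowest',np.sort(q[:,2])[:200:20],q[q[:,2]<np.sort(q[:,2])[100]].mean(0))
m=(abs(z-.065)<.005)&(abs(P[...,0]-.434)<.03)&(abs(P[...,1]+.16)<.035);print('cap',m.sum(),cv2.minEnclosingCircle(P[m][:,:2].astype(np.float32)),P[m].mean(0))
d=shot('scene');P=pts(d);z=P[...,2]
near=(abs(P[...,0]-h[0])<.03)&(abs(P[...,1]-h[1])<.03)&(z>.075)
q=P[near];print('scene: lowest',np.sort(q[:,2])[:100:10],q[q[:,2]<np.sort(q[:,2])[40]].mean(0))
m=(abs(z-.064)<.004)&(abs(P[...,0]-.434)<.03)&(abs(P[...,1]+.16)<.035);print('cap',m.sum(),cv2.minEnclosingCircle(P[m][:,:2].astype(np.float32)),P[m].mean(0))
```

```text
4.1833 [ 0.4309179  -0.15928835  0.11039685] [-3.13228828e+00  2.37223890e-01  1.38273013e-03] -0.004727710339441743 [ 0.05986714  0.80031784 -0.50680507]
cam [ 0.50915007 -0.17144099  0.28608434]
wrist: lowest [0.14694034 0.14802893 0.14865386 0.14918347 0.14963963 0.15007938
 0.15037243 0.15068557 0.15091883 0.15128482] [ 0.44162052 -0.16112798  0.14881386]
cap 1852 ((0.43372058868408203, -0.15746913850307465), 0.01506421435624361) [ 0.43455996 -0.15751655  0.06487775]
scene: lowest [0.14256206 0.14536362 0.1483428  0.15052139 0.1519735  0.15374966
 0.15495113 0.15624045 0.15745458 0.15882984] [ 0.42567466 -0.15396796  0.1478851 ]
cap 166 ((0.43273666501045227, -0.15750257670879364), 0.016312651336193085) [ 0.43113544 -0.15551869  0.06471414]
```

The shut tips really sit about 32 mm above the reported TCP z, and both cameras and the contact agree. I'll use a reported TCP z of tip height − 0.032 from here on. The standard is still upright at (0.4335,-0.1575), so I'll open and regrasp lower.

{"name": "servo_tool", "arguments": {
  "motion": "0.05 -0.05 0 0 1;0 0 0 0 1;0 0 0 0 1;0 0 0 0 1;0 0 0 0 1;0 0 0 0 1;0 0 0.5 0 1;0 0 0.8 0 1;0 0 0.8 0 1"
}}

```text
clock: 5.03
eef_pos: [0.4356, -0.159, 0.0276]
orientation: [3.13, -0.237, 0.007]
wrist_force: [0.3, -0.1, -0.6]
opening: 1.002
finger_force: 0.0
```

{"name": "servo_tool", "arguments": {
  "motion": "0 0 0.4 0 1;0 0 0.4 0 1;0 0 0 0 1;0 0 0 0 0;0 0 0 0 0;0 0 0 0 0;0 0 0 0 0;0 0 0 0 0;0 0 0 0 0;0 0 0 0 0",
  "newtons": 40
}}

```text
clock: 5.87
eef_pos: [0.4349, -0.1585, -0.0037]
orientation: [3.132, -0.237, 0.004]
wrist_force: [-0.5, -0.5, 6.4]
opening: 0.336
finger_force: 39.6
```

{"name": "servo_tool", "arguments": {
  "motion": "0 0 -0.3 0 0;0 0 -0.8 0 0;0 0 -0.8 0 0;0 0 -0.85 0 0;0.45 -0.8 0 0 0;0.45 -0.8 0 0 0;0.45 -0.8 0 0 0;0.45 -0.8 0 0 0;0.45 -0.8 0 0 0;0 0 0 0 0"
}}

```text
clock: 6.7
eef_pos: [0.5502, -0.0085, 0.1055]
orientation: [-3.131, 0.229, -0.006]
wrist_force: [-1.0, 0.1, -0.6]
opening: 0.342
finger_force: 39.8
```

{"name": "servo_tool", "arguments": {
  "motion": "0 0 0 0 0;0 0 0 0 0;0 0 0 0 0"
}}

```text
clock: 6.95
eef_pos: [0.5458, -0.014, 0.1046]
orientation: [3.132, -0.239, -0.002]
wrist_force: [-0.1, -1.0, 0.2]
opening: 0.336
finger_force: 39.8
```

Run:
```python
from h import *
s=telemetry.sense();h=s['eef_pos'];print(s['clock'],h,s['orientation'],s['opening'],s['wrist_force'])
ims=[]
for n in ['wrist','scene','top']:
    d=shot(n);P=pts(d);z=P[...,2]
    near=(abs(P[...,0]-h[0])<.05)&(abs(P[...,1]-h[1])<.05)&(z>.1)&(z<.2)
    hs=cv2.cvtColor(d['frame'],cv2.COLOR_RGB2HSV)
    am=near&(hs[...,0]<20)&(hs[...,1]>120)
    q=P[am]; 
    if len(q)>10:
        R=np.array([[.9888,-.1495],[.1495,.9888]]);r=q[:,:2]@R.T
        print(n,len(q),'amber z',q[:,2].min(),q[:,2].max())
        ims.append(n)
        # circle fit
        A=np.c_[2*q[:,:2],np.ones(len(q))]; 
        c=np.linalg.lstsq(A,(q[:,:2]**2).sum(1),rcond=None)[0];print('circ',c[:2],np.sqrt(c[2]+c[0]**2+c[1]**2),'rail min/max',r.min(0),r.max(0))
    v,u=np.where(near);print(n,u.min(),u.max(),v.min(),v.max())
w=load('wrist')['frame'];s=load('scene')['frame'][130:310,180:420]
cv2.imwrite('pics/h.png',np.hstack([cv2.resize(w,(400,300)),cv2.resize(s,(400,300))])[:,:,::-1])
```

```text
6.95 [ 0.54579596 -0.01404036  0.10459843] [ 3.13221326e+00 -2.38712820e-01 -2.03043657e-03] 0.33602410160427404 [-0.10597022 -0.96068786  0.21162221]
wrist 3331 amber z 0.12515431324007245 0.19850648021930878
circ [ 0.54169283 -0.01363179] 0.015953183943698372 rail min/max [0.53470624 0.02011447] [0.55432004 0.11809227]
wrist 117 519 263 469
scene 253 amber z 0.12555138688640372 0.16503534647231646
circ [ 0.54071886 -0.01369721] 0.013593209551578299 rail min/max [0.52109889 0.05049176] [0.54053124 0.08277483]
scene 235 293 160 225
top 240 305 188 205
```

View pics/h.png

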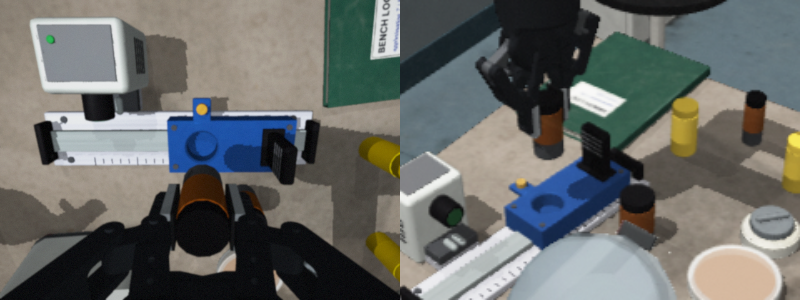

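The standard is held upright at about the socket, and the socket is visible at wrist (404,230) in full-frame pixels. I'll measure the offset precisely: cap and bottom edges against the socket.

```bash
cat > m.py <<'E'
from h import *
from scipy.optimize import least_squares
R=np.array([[.9888,-.1495],[.1495,.9888]])
h=telemetry.sense()['eef_pos'];print(h)
d=load('wrist');P=pts(d);z=P[...,2];hs=cv2.cvtColor(d['frame'],cv2.COLOR_RGB2HSV)
near=(np.hypot(P[...,0]-h[0]+.003,P[...,1]-h[1])<.03)&(z>.1)
zt=None
c=near&(hs[...,2]<60)&(z>h[2]+.055)&(z<h[2]+.085)
v,u=np.where(c); print('dark px',c.sum(),np.histogram(z[c],bins=np.arange(h[2]+.055,h[2]+.087,.003)))
def fit(q,r=.015):
    f=lambda p:np.hypot(q[:,0]-p[0],q[:,1]-p[1])-r
    s=least_squares(f,q[:,:2].mean(0)+[-.01,0],loss='soft_l1',f_scale=.001);return s.x,np.std(s.fun)
for n in ['wrist','scene']:
    d2=load(n);P2=pts(d2);hs2=cv2.cvtColor(d2['frame'],cv2.COLOR_RGB2HSV);zz=P2[...,2]
    am=(np.hypot(P2[...,0]-h[0]+.003,P2[...,1]-h[1])<.03)&(zz>.1)&(hs2[...,0]<20)&(hs2[...,1]>140)&(hs2[...,2]>40)
    am=cv2.erode(am.astype(np.uint8),np.ones((3,3)))>0
    q=P2[am]
    for lo in np.arange(.10,.18,.012):
        w=q[(q[:,2]>=lo)&(q[:,2]<lo+.012)]
        if len(w)>12:
            x,e=fit(w);print(n,round(lo,3),len(w),x.round(4),'rail',(R@x).round(4),round(e,4))
E
python3 m.py
python3 - <<'E'
from h import *
R=np.array([[.9888,-.1495],[.1495,.9888]])
d=load('wrist');P=pts(d);z=P[...,2]
t=(abs(z-.04)<.004)
w=np.zeros(z.shape,bool);w[200:262,290:360]=1
n,l,st,c=cv2.connectedComponentsWithStats((w&~t).astype(np.uint8));k=l[230,322];print(st[k])
cs,_=cv2.findContours((l==k).astype(np.uint8),0,1);e=cv2.fitEllipse(max(cs,key=len));p=ray(d,*e[0],.04);print(e,p,R@p[:2])
q=P[t&(abs(P[...,0]-.55)<.04)&(P[...,1]<.05)&(P[...,1]>-.13)][:,:2]@R.T;print('car y',np.percentile(q[:,1],[.3,99.7]),'xmin',np.percentile(q[:,0],.3))
E
```

```text
[ 0.54619521 -0.0143381   0.10495426]
dark px 10336 (array([ 277,  551,  681,  784, 5308,  731,  338,  520,  621,  525]), array([0.15995426, 0.16295426, 0.16595426, 0.16895426, 0.17195426,
       0.17495426, 0.17795426, 0.18095426, 0.18395426, 0.18695426,
       0.18995426]))
wrist 0.124 345 [ 0.5426 -0.0134] rail [0.5386 0.0678] 0.0002
wrist 0.136 846 [ 0.5427 -0.0135] rail [0.5386 0.0678] 0.0002
wrist 0.148 1055 [ 0.5428 -0.0135] rail [0.5387 0.0678] 0.0003
wrist 0.16 346 [ 0.5426 -0.0136] rail [0.5386 0.0677] 0.0004
scene 0.124 26 [0.5216 0.0048] rail [0.515  0.0827] 0.0026
scene 0.136 62 [0.5185 0.001 ] rail [0.5126 0.0786] 0.002
scene 0.148 64 [0.5179 0.0006] rail [0.512 0.078] 0.0018
[ 299  211   49   47 1742]
((322.5939636230469, 233.87086486816406), (44.76166915893555, 47.71556091308594), 89.0858154296875) [ 0.54949708 -0.01386305  0.04      ] [0.54541524 0.06844203]
car y [-0.02594692  0.10316143] xmin 0.5164460138073236
```

{"name": "servo_tool", "arguments": {
  "motion": "0.145 -0.015 0 0 0;0 0 0.5 0 0;0 0 0.5 0 0;0 0 0.4 0 0;0 0 0 0 0;0 0 0 0 0;0 0 0 0 0"
}}

```text
clock: 7.68
eef_pos: [0.5536, -0.014, 0.0499]
orientation: [3.132, -0.238, 0.003]
wrist_force: [0.2, 0.1, -0.2]
opening: 0.342
finger_force: 39.8
```

{"name": "servo_tool", "arguments": {
  "motion": "0 0 0.15 0 0;0 0 0.15 0 0;0 0 0.1 0 0;0 0 0.1 0 0;0 0 0.1 0 0;0 0 0 0 0;0 0 0 0 0"
}}

```text
clock: 8.27
eef_pos: [0.5522, -0.0135, 0.0244]
orientation: [-3.132, 0.237, 0.002]
wrist_force: [-1.0, -0.2, -0.1]
opening: 0.339
finger_force: 39.8
```

The foot is at about z=0.028, which is inside the socket, with no contact force. I'll lower to the floor.

{"name": "servo_tool", "arguments": {
  "motion": "0 0 0.05 0 0;0 0 0.05 0 0;0 0 0.03 0 0;0 0 0.02 0 0;0 0 0 0 0;0 0 0 0 0"
}}

```text
clock: 8.77
eef_pos: [0.5523, -0.0136, 0.0187]
orientation: [3.133, -0.237, -0.001]
wrist_force: [-1.5, -0.4, -2.0]
opening: 0.335
finger_force: 39.8
```

{"name": "servo_tool", "arguments": {
  "motion": "0 0 0 0 0.4;0 0 0 0 0.5;0 0 0 0 0.6;0 0 0 0 0.6;0 0 0 0 0.6;0 0 -0.3 0 0.6;0 0 -0.6 0 0.6;0 0 -0.8 0 0.6;0 0 -0.8 0 0.6;0 0 -0.2 0 0.6"
}}

```text
clock: 9.6
eef_pos: [0.557, -0.0142, 0.134]
orientation: [3.132, -0.237, 0.018]
wrist_force: [0.7, -0.8, 0.9]
opening: 0.599
finger_force: 0.0
```

{"name": "servo_tool", "arguments": {
  "motion": "0 0 0 0 0.5;0 0 0 0 0.5;0 0 0 0 0.5"
}}

```text
clock: 9.85
eef_pos: [0.5512, -0.0133, 0.1255]
orientation: [-3.132, 0.237, 0.005]
wrist_force: [-0.3, 1.0, -1.1]
opening: 0.502
finger_force: 0.0
```

```bash
cat > m2.py <<'E'
from h import *
R=np.array([[.9888,-.1495],[.1495,.9888]])
s=telemetry.sense();print(s['clock'],s['eef_pos'],'TCP rail',R@s['eef_pos'][:2],s['opening'],s['wrist_force'].round(1))
d=shot('wrist');P=pts(d);z=P[...,2];r=P[...,:2]@R.T
for n,hh,c in [('cap',.087,(.544,.0685)),('tab',.095,(.544,-.0035))]:
    m=(abs(z-hh)<.005)&(np.hypot(r[...,0]-c[0],r[...,1]-c[1])<.03);q=r[m].astype(np.float32)
    if len(q)>20: print(n,len(q),np.median(z[m]),cv2.minEnclosingCircle(q),cv2.minAreaRect(q))
m=(abs(z-.04)<.004)&(abs(r[...,0]-.544)<.028);q=r[m]
if len(q): print('car y',np.percentile(q[:,1],[.3,99.7]))
m=(abs(z-.084)<.006)&(abs(r[...,0]-.63)<.028);q=r[m]
if len(q): print('reader y',np.percentile(q[:,1],[.5,99.5]))
E
python3 m2.py
```

```text
9.85 [ 0.55118787 -0.01330274  0.12546345] TCP rail [0.54700333 0.06924884] 0.5017782570195614 [-0.3  1.  -1.1]
cap 1919 0.08663433730139948 ((0.5450725555419922, 0.06944409757852554), 0.015140652656555176) ((0.545221209526062, 0.06926365941762924), (0.029192857444286346, 0.029150495305657387), 33.71725845336914)
tab 1191 0.09418236023475372 ((0.544756293296814, -0.0027340862434357405), 0.017072340473532677) ((0.5448103547096252, -0.0029739923775196075), (0.033593304455280304, 0.012322405353188515), 0.3181364834308624)
car y [-0.13056263  0.10361538]
reader y [0.12627341 0.19366055]
```

The standard is seated, with its cap at z=0.087. Now I'll move over the tab and descend. The travel to the notch is about 91 mm.

{"name": "servo_tool", "arguments": {
  "motion": "-0.055 0.6 0 0 0.5;0 0.6 0 0 0.5;0 0.605 0 0 0.5;0 0 0 0 0.5;0 0 0 0 0.5;0 0 0.6 0 0.5;0 0 0.8 0 0.5;0 0 0.6 0 0.5;0 0 0.46 0 0.5;0 0 0 0 0.5"
}}

```text
clock: 10.73
eef_pos: [0.5344, -0.0819, 0.0229]
orientation: [-3.129, 0.236, 0.018]
wrist_force: [-0.3, 0.2, -0.3]
opening: 0.502
finger_force: 0.0
```

{"name": "servo_tool", "arguments": {
  "motion": "0 0 0 0 0;0 0 0 0 0;0 0 0 0 0;0 0 0 0 0;0 0 0 0 0;0 0 0 0 0;0 0 0 0 0;0 0 0 0 0",
  "newtons": 60
}}

```text
clock: 11.4
eef_pos: [0.5409, -0.0849, 0.03]
orientation: [3.132, -0.237, 0.004]
wrist_force: [0.4, 0.3, 5.5]
opening: 0.132
finger_force: 60.5
```

```bash
python3 m2.py
cat > view.py <<'E'
import sys
from h import *
w=load('wrist')['frame'];s=shot('scene')['frame'][130:310,180:420]
cv2.imwrite('pics/'+sys.argv[1],np.hstack([cv2.resize(w,(400,300)),cv2.resize(s,(400,300))])[:,:,::-1])
E
python3 view.py k.png
```

```text
11.4 [ 0.5408724  -0.08493229  0.03001895] TCP rail [ 0.547512   -0.00312062] 0.1324557307699117 [0.4 0.3 5.5]
cap 5204 0.08664995964653183 ((0.5447397828102112, 0.06892716884613037), 0.015688788145780563) ((0.5451129674911499, 0.06911341845989227), (0.02911962755024433, 0.0305692907422781), 54.91989517211914)
tab 4139 0.0943953884531514 ((0.5476142764091492, -0.0031128081027418375), 0.02045508846640587) ((0.548019528388977, -0.006694633513689041), (0.03448588773608208, 0.03385023772716522), 29.034942626953125)
car y [-0.13445073  0.10375613]
```

View pics/k.png

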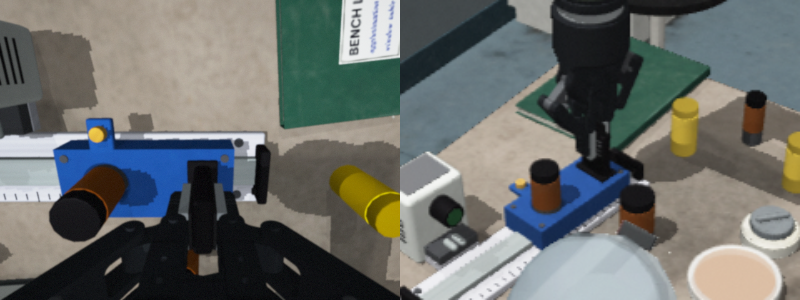

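The tab is gripped at 60 N and the standard is still seated. I'll slide 70 mm, then re-measure.

{"name": "servo_tool", "arguments": {
  "motion": "0 -0.15 0 0 0;0 -0.2 0 0 0;0 -0.2 0 0 0;0 -0.2 0 0 0;0 -0.2 0 0 0;0 -0.2 0 0 0;0 -0.2 0 0 0;0 -0.2 0 0 0;0 -0.15 0 0 0;0 -0.05 0 0 0"
}}

```text
clock: 12.33
eef_pos: [0.5513, -0.0153, 0.03]
orientation: [3.132, -0.236, 0.003]
wrist_force: [-1.4, -1.0, 6.5]
opening: 0.131
finger_force: 60.7
```

{"name": "servo_tool", "arguments": {
  "motion": "0 0 0 0 0;0 0 0 0 0;0 0 0 0 0;0 0 0 0 0"
}}

```text
clock: 12.67
eef_pos: [0.5512, -0.0155, 0.03]
orientation: [3.132, -0.237, 0.004]
wrist_force: [-1.3, 0.8, 6.8]
opening: 0.133
finger_force: 60.7
```

```bash
cat > m3.py <<'E'
from h import *
R=np.array([[.9888,-.1495],[.1495,.9888]])
s=telemetry.sense();t=R@s['eef_pos'][:2];print(s['clock'],'TCP rail',t,'force rail',(R@s['wrist_force'][:2]).round(2),s['finger_force'])
for n in ['wrist','top']:
    d=shot(n);P=pts(d);z=P[...,2];r=P[...,:2]@R.T
    m=(abs(z-.087)<.005)&(np.hypot(r[...,0]-.544,r[...,1]-t[1]-.072)<.022);q=r[m].astype(np.float32)
    if len(q)>20: print(n,'cap',len(q),cv2.minEnclosingCircle(q))
    m=(abs(z-.084)<.006)&(abs(r[...,0]-.63)<.024)&(r[...,1]>.1)&(r[...,1]<.22);q=r[m]
    if len(q): print(n,'reader y',np.percentile(q[:,1],[.5,99.5]),np.percentile(q[:,1],[.5,99.5]).mean())
    hs=cv2.cvtColor(d['frame'],cv2.COLOR_RGB2HSV)
    m=(hs[...,0]>8)&(hs[...,0]<25)&(hs[...,1]>150)&(hs[...,2]>130)&(abs(r[...,0]-.592)<.03)&(abs(r[...,1]-t[1]-.072)<.03)&(z>.01);q=r[m]
    if len(q): print(n,'outrigger',len(q),q.mean(0),z[m].mean())
E
python3 m3.py
```

```text
12.6667 TCP rail [0.54737639 0.06708248] force rail [-1.4   0.55] 60.6664502620697
wrist cap 5218 ((0.5447947978973389, 0.13891400396823883), 0.015995046123862267)
wrist reader y [0.12567054 0.16579041] 0.14573047696900437
wrist outrigger 246 [0.58452397 0.1369685 ] 0.04571722560629209
top cap 166 ((0.5438368320465088, 0.13877485692501068), 0.015001594088971615)
```

The socket is at about rail y=0.139 and the notch at about 0.160, so 21 mm remain. I'll creep in, watching the y force.

{"name": "servo_tool", "arguments": {
  "motion": "0 -0.05 0 0 0;0 -0.05 0 0 0;0 -0.05 0 0 0;0 -0.05 0 0 0;0 -0.05 0 0 0;0 0 0 0 0;0 0 0 0 0"
}}

```text
clock: 13.35
eef_pos: [0.5527, -0.0058, 0.03]
orientation: [3.132, -0.237, 0.003]
wrist_force: [-1.2, 0.8, 7.7]
opening: 0.134
finger_force: 60.7
```

{"name": "servo_tool", "arguments": {
  "motion": "0 -0.03 0 0 0;0 -0.03 0 0 0;0 0 0 0 0;0 0 0 0 0"
}}

```text
clock: 13.68
eef_pos: [0.5528, -0.005, 0.0301]
orientation: [3.13, -0.237, 0.003]
wrist_force: [-3.4, -3.6, 7.8]
opening: 0.13
finger_force: 60.7
```

{"name": "servo_tool", "arguments": {
  "motion": "0 -0.03 0 0 0;0 -0.03 0 0 0;0 0 0 0 0;0 0 0 0 0"
}}

```text
clock: 14.02
eef_pos: [0.5529, -0.0039, 0.0301]
orientation: [3.128, -0.237, 0.002]
wrist_force: [-3.0, -8.7, 7.8]
opening: 0.13
finger_force: 60.7
```

{"name": "servo_tool", "arguments": {
  "motion": "0 -0.03 0 0 0;0 -0.03 0 0 0;0 0 0 0 0;0 0 0 0 0"
}}

```text
clock: 14.35
eef_pos: [0.5536, 0.0007, 0.03]
orientation: [3.132, -0.237, 0.003]
wrist_force: [-1.5, -0.3, 6.7]
opening: 0.129
finger_force: 60.8
```

{"name": "servo_tool", "arguments": {
  "motion": "0 -0.03 0 0 0;0 -0.03 0 0 0;0 0 0 0 0;0 0 0 0 0"
}}

```text
clock: 14.68
eef_pos: [0.5541, 0.0039, 0.03]
orientation: [-3.132, 0.237, -0.003]
wrist_force: [-2.3, 2.1, 6.3]
opening: 0.133
finger_force: 60.7
```

The ball snapped over, with the force now +2 N pulling forward. I'll ease on 1.2 mm and measure.

{"name": "servo_tool", "arguments": {
  "motion": "0 -0.03 0 0 0;0 0 0 0 0;0 0 0 0 0;0 0 0 0 0"
}}

```text
clock: 15.02
eef_pos: [0.5543, 0.0054, 0.03]
orientation: [-3.132, 0.237, -0.003]
wrist_force: [-0.7, 2.5, 6.9]
opening: 0.13
finger_force: 60.7
```

```bash
python3 m3.py
```

```text
15.0167 TCP rail [0.54731594 0.0881861 ] force rail [-1.1   2.41] 60.704365968704224
wrist cap 5218 ((0.5453287363052368, 0.1610490083694458), 0.016068466007709503)
wrist reader y [0.12602053 0.1862532 ] 0.15613686474259642
top cap 161 ((0.5443799495697021, 0.15956319868564606), 0.015283673070371151)
```

{"name": "servo_tool", "arguments": {
  "motion": "0 -0.025 0 0 0;0 0 0 0 0;0 0 0 0 0;0 0 0 0 0"
}}

```text
clock: 15.45
eef_pos: [0.5544, 0.0057, 0.0301]
orientation: [3.132, -0.237, 0.003]
wrist_force: [-1.7, 0.5, 7.3]
opening: 0.129
finger_force: 60.7
```

The force has gone through zero at TCP rail y≈0.0885, which matches ridge contact plus 11 mm. I'll hold, verify and hand in.

{"name": "servo_tool", "arguments": {
  "motion": "0 0 0 0 0;0 0 0 0 0;0 0 0 0 0;0 0 0 0 0;0 0 0 0 0;0 0 0 0 0"
}}

```text
clock: 15.95
eef_pos: [0.5544, 0.0057, 0.03]
orientation: [3.132, -0.237, 0.003]
wrist_force: [-1.3, 0.4, 7.4]
opening: 0.128
finger_force: 60.7
```

```bash
python3 m3.py; python3 view.py z.png
```

```text
15.95 TCP rail [0.54731017 0.08856466] force rail [-1.31  0.17] 60.723971128463745
wrist cap 5231 ((0.5451145172119141, 0.16085369884967804), 0.01559736393392086)
wrist reader y [0.12600147 0.18665097] 0.15632622207258162
top cap 158 ((0.5440167188644409, 0.15970343351364136), 0.01508235465735197)
```

View pics/z.png

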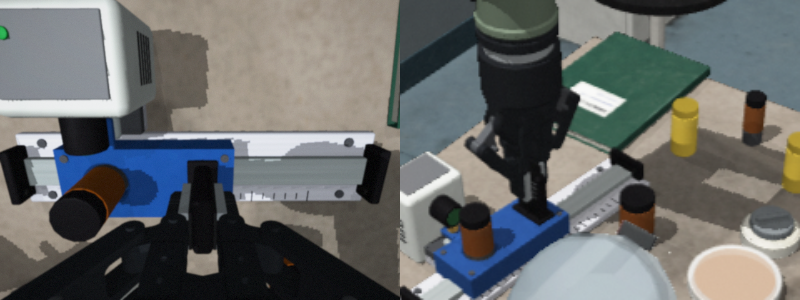

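The standard stands in the socket in front of the lens, the tab is gripped and the carriage is at rest.

```bash
python3 -c "
from bench import robot
print(robot.hand_in())"
```

```text
the job is handed in; nothing more can be done
None
```

I handed the job in at about 16 s; the hand-in returned no verdict. The 30 mm standard stands seated in the socket, and the carriage is at rest in the notch (centred to within about 1 mm by camera), with its tab gripped at 60 N. My first grasp closed on top of the cap because the reported tool height reads about 32 mm low; it nudged the standard about 2 mm, and the second grasp held.

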